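# Load a sample sled into the curing box through its flap

## Task

Set the sample sled on the curing box's loading tray, between the rails with its nose towards the flap, and let go; then take the push stick and slide the sled through the hanging flap until it bears on the spring buffer inside, pressing it home with about one kilogram (10 N) for a moment and never with more than one and a half (15 N). The buffer is set to a different depth for every job and cannot be seen, so feel for it. Draw the stick out so that the flap falls shut behind the sled, lay the stick down flat on the table, and leave the paint tube, the eraser and the jar lid round the work where they are.

Things in the scene. Friction and masses are not known exactly. Their poses are not given: they have to be found in the camera images.
- curing_box: grey metal curing box fixed to the table, low tunnel with an open loading tray in front. Origin on the table under the middle of the closed flap; x level into the tunnel, y left of that, z up. Tray and tunnel floor are one level plane, 30 mm above the table (all lengths in mm); base 104 wide, from x = -150 to 225. Roof 118 above the table, lamp housing on it to 140 high.
- tray_mid (a point): middle of the loading tray on its surface (box x = -85, z = 30), where the sled's underside goes; axes as the box. Open above and beside. Rails 6 high, 7 wide: inner faces 32 either side of the middle at the outer end, narrowing evenly to 27 at the mouth, 27 all through the tunnel
- mouth (a point): middle of the tunnel mouth on its floor (box x = 0, z = 30). Its front frame begins at box x = -12; the opening is 76 wide and 62 high above the floor
- buffer_zone (a point): a mark on the box, box x = 170, z = 46: NOT the buffer itself but the middle of its range. The spring buffer (34 wide, 6 to 26 above the floor) has its free face somewhere from box x = 155 to 185, different each time, unseen. It yields from 2 N, then 0.5 mm per newton, 8 mm at most, then is rigid; it springs back when let go
- flap (a joint): thin steel flap with a rubber lip closing the tunnel mouth, 72 wide, hanging from a level hinge at box x = 0, 62 above the floor; the lip ends 3 above the floor. 0 = hanging shut; grows (rad, to 1.4) as it swings inwards; it cannot swing outwards. No spring: it weighs 70 g and falls shut by itself
- sled: grey plastic sled, a shallow tray 85 long (x), 50 wide (y), 30 high, about 160 g, a white-faced sample lying sunk in it. Origin under its middle, x to its low nose (20 high), z up; the tail is a full-height wall. Grip across the 50 mm width by its cheeks, above the rails' 6 mm. Starts on the table, nose roughly to the robot's left. Slides on the tray with 0.5 to 2.5 N
- sled_nose (a point): front face of the sled, 42.5 in front of its origin, 11 above its underside
- sled_tail (a point): rear face of the sled, 42.5 behind its origin, 16 above its underside: where the stick pushes
- push_stick: wooden push stick, about 100 g, on the table, head roughly to the robot's left. Origin under the middle of its handle, x to its head, z up. Handle 60 long (x), 24 wide (y), 48 high, gripped across the width; shaft 16 wide, 13 to 27 above the underside; flat head 32 wide, 26 high, its rubber face 190 in front of the origin
- stick_head (a point): centre of the stick's flat pushing face, 190 in front of the stick's origin, 13 above its underside
- small_tube: small metal paint tube lying down, 28 x 92 x 24 high, origin under its middle; a bystander
- eraser: eraser in a sleeve lying flat, 22 x 46 x 13 high, origin under its middle; a bystander
- jar_lid: loose white jar lid lying hollow side up, 50 across, 14 high, origin under its middle; a bystander

How it is judged:
On the way, in this order (a step that is already met when the one before it is completed fails the run):
1. the sled rests on the loading tray between the rails, nose to the flap, let go (x of sled in the frame of curing_box between -0.115 and -0.05 m and y of sled in the frame of curing_box between -0.008 and 0.008 m and z of sled in the frame of curing_box between 0.027 and 0.033 m and angle between the x axis of sled and the x axis of curing_box, either way round below 0.15 rad and x of sled_nose in the frame of curing_box above -0.08 m and contact force between the fingers and sled below 0.3 N), for 0.2 s.
2. the sled, through the flap, is pressed onto the buffer by the push stick with more than 7 N (x of sled in the frame of curing_box above 0.105 m and contact force between push_stick and sled above 7 N and contact force between the fingers and sled below 0.3 N), for 0.2 s.
At the end, for the whole second after the job is handed in: The sled lies level in the tunnel, its origin more than 100 mm behind the flap's plane, within 6 mm of the middle line and 0.1 rad of its direction, at rest; the flap hangs shut (under 0.08 rad); the push stick lies flat on the table, let go and at rest (x of sled in the frame of curing_box above 0.1 m and y of sled in the frame of curing_box between -0.006 and 0.006 m and z of sled in the frame of curing_box between 0.027 and 0.033 m and angle between the x axis of sled and the x axis of curing_box, either way round below 0.1 rad and value of joint flap below 0.08 rad and linear speed of each of sled, push_stick below 0.01 m/s and height (world z) of push_stick below 0.008 m and angle between push_stick's own z axis and vertical below 0.1 rad); the robot touches nothing.
It fails at once if the stick pushes the sled with more than 16 N (contact force between push_stick and sled above 16 N).
It fails at once if a bystander (paint tube, eraser or jar lid) is shifted by more than 20 mm (distance of any of small_tube, eraser, jar_lid from where it was at the start of the episode above 0.02 m).
It also fails if it takes over 72 s, if anything falls off the work surface, if the arm or the gripper's body presses on something with over 40 N, if the wrist force passes 120 N, or if a joint passes its speed limit or range.

## Robot

A 6-joint arm with a two-finger parallel gripper is mounted at the origin on the work surface; the furniture and walls round the work are solid. World frame = base frame: x ahead of the robot, y to its left, z up, the work surface at z = 0. Lengths are in m, angles in rad, forces in N, time in s.
With the tool pointing down it reaches from about 0.375 to 0.9 m from the base axis. Payload 3.1 kg.
Tool frame: the origin (TCP) lies between the finger pads; the fingertips stand manip.finger_overhang ahead of it and the grasp point (between the pads) lies 5 mm behind it (manip.finger_overhang is the distance from the TCP to the fingertips, in m); z points along the fingers, y is the line along which they close (so a half turn about z gives the same grasp; the last joint's range is limited). The gripper opens to 85 mm and grips with 20 to 120 N. Pads are 22 mm wide; open, the fingers measure 114 mm over their backs; the gripper's body (76 mm by 85 mm) begins 54 mm behind the grasp point. The pads swing forward as they close: fully open they stand 13 mm farther back than shut.
Start: joints at [-1.292, 0.527, 1.433, -0, 1.181, -0.178], TCP at [0.276, -0.561, 0.245] pointing down, gripper open.
Joint ranges: [-3.08, 3.08], [-0.75, 2.2], [0.22, 2.44], [-1.43, 4.57], [0, 2.65], [-2.85, 2.85]. Speed limits (rad/s): [2.79, 2.79, 3.14, 3.14, 3.14, 3.14].

## Interface

Orientations are given as a unit quaternion [x, y, z, w].
In Python, from station import manip gives the robot as it stands.
- The arm moves only by the tool drive_tool, never from a script. Its argument "plan" is a list of rows, each a list of 7 numbers: the shift along the tool's x, y, z in m, then the turn, a rotation vector about the tool's x, y, z in degrees, then the opening, from -1 (shut) to 1 (fully open). In form: [[x, y, z, wx, wy, wz, gripper], ...]. A call has 1 to 10 rows; each row shifts and turns the commanded pose from where the row before left it, along the tool's axes as they then stand; what a row does not reach is not made up. A row lasts 1/10 s, in which the tool goes at most 50 mm and 8.59 degrees, less where a joint would pass 70% of its speed; a pose out of reach is approached as far as the arm can. A call is refused whole if a number of a shift passes 0.05 or a number of a turn 8.59, either way. A call with a gripper value outside its range is refused whole. The fingers move at their own pace and stop on an object; "newtons" is the grip in N (left out, the last holds). Time passes only in rows, so rows that do not move let the fingers close. It gives the time, the measured TCP pose, the force, the opening and the grip force at its end, in the units of the state.
- manip.sense(): the state, without advancing time (a new reading comes with each control period).
- manip.snapshot(name): name is "side" or "top" or "wrist"; returns a dict with "image" (384x512x3 uint8, red, green, blue), "z_map" (384x512 float32, m along the optical axis (not along the pixel's ray), 0 where there is no reading), "fov_y" (degrees; the focal length in pixels is half the picture's height over the tangent of half this angle, whatever the lens; pixels are square), "cx", "cy" (the principal point, pixels), "extrinsics" (4x4, takes a point from camera to world coordinates); the wrist camera has in their place "mount" (4x4, takes a point from camera to tool coordinates, whose origin is the TCP and whose axes are the flange's). Camera axes: x right, y up, looking along -z (the intrinsics and any distortion apply to the point x, -y, -z); pixel columns grow to the right and rows downward; lengths in m; the calibration is good to about 2 mm. A picture is of the moment at which its call begins: read the wrist's pose just before it.
- manip.sign_off(): hands the job in; it is judged then, once.
The state is a dict: "t": time; "q": joint angles; "qd": joint speeds; "tau": joint torques, N m; "tcp_pos": TCP position; "tool_rot": TCP orientation; "force": force on the tool from outside, world axes, zero at the start; "ft_torque": the same for the moment, N m; "finger_gap": opening from 0.0 (shut) to 1.0 (fully open); "gripper_force": force on a finger pad.
Only numpy, scipy, OpenCV 4.12 (cv2) and the standard library are available. Lean on these libraries where they do the work, as an engineer would, in place of code of your own. Each camera call takes 0.05 s, during which the arm holds its last target. There are 200 camera calls.

## Working session

There is one attempt and no reset: what is moved stays moved. The work goes in short steps, Python scripts to look and compute and a tool call to move; the robot and the scene stay as the last step left them, time stands still between calls to the robot, and variables do not carry over. Pictures are saved under pics/ and viewed, at most 10 in all, crops included, and the job is handed in when it is done.

Besides the shell and the picture viewer there is one more tool, called after "Call:" as name(argument=value, ...) on one line, values as JSON. drive_tool: Moves the arm, as the interface text tells. Its arguments: {"type":"object","properties":{"plan":{"type":"array"},"newtons":{"type":"number"}},"required":["plan"]}

```bash
ls; mkdir -p pics
python3 - <<'E'
from station import manip
import cv2,numpy as np
print(manip.sense(), manip.finger_overhang)
for n in("top","side"):
    s=manip.snapshot(n); cv2.imwrite(f"pics/{n}0.png",s["image"][:,:,::-1]); np.savez(f"{n}0.npz",**s)
    print(n,s["fov_y"],s["cx"],s["cy"],s["extrinsics"].round(4).tolist(),[k for k in s])
E
```

```text
pics
{'t': 0.0, 'q': array([-1.29252796e+00,  5.28484416e-01,  1.43395361e+00, -2.12978076e-06,
        1.18140792e+00, -1.78469164e-01]), 'qd': array([-2.38990765e-03, -9.24174544e-05, -1.32894319e-03, -1.37191239e-03,
        9.93967963e-04, -1.90051091e-04]), 'tau': array([-1.47728391e-03, -4.42349732e+01, -1.78026187e+01, -3.04783598e-04,
        8.46353068e-03,  3.05708525e-06]), 'tcp_pos': array([ 0.27548233, -0.56021406,  0.24430607]), 'tool_rot': array([ 9.74036274e-01,  2.26389193e-01, -5.71793042e-05, -1.12519359e-03]), 'force': array([-0.28562754,  0.25107481, -0.43383817]), 'ft_torque': array([ 0.0354058 , -0.02663697,  0.0174171 ]), 'gripper_force': 0.0, 'finger_gap': 1.0014250320229288} 0.014
top 50.29952695048617 255.13445815960202 196.63659952635845 [[0.013, 0.992, -0.1259, 0.2914], [-0.9999, 0.0143, 0.009, -0.0209], [0.0108, 0.1258, 0.992, 1.1974], [0.0, 0.0, 0.0, 1.0]] ['image', 'z_map', 'fov_y', 'cx', 'cy', 'extrinsics']
side 45.715089585461506 257.02539469321766 193.47315117815234 [[0.9928, 0.0527, -0.1078, 0.3244], [-0.1198, 0.487, -0.8652, -0.9954], [0.0069, 0.8718, 0.4898, 0.6402], [0.0, 0.0, 0.0, 1.0]] ['image', 'z_map', 'fov_y', 'cx', 'cy', 'extrinsics']
```

View pics/top0.png

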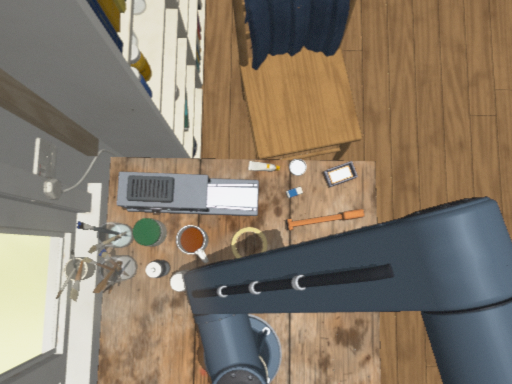

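View pics/side0.png

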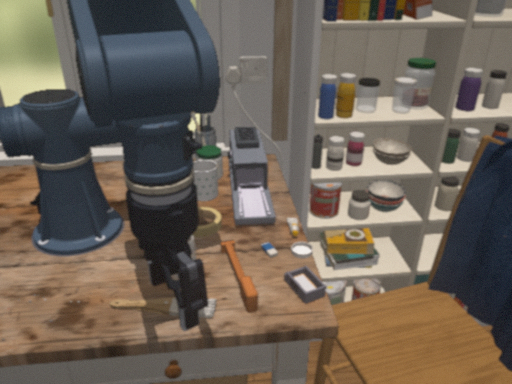

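The top view shows the box at (190,193) with its tray to the right, the sled at (340,175), the stick from (290,224) to (362,213), the tube at (263,166), the eraser at (295,192) and the lid at (298,168). The side view agrees. Next I turn these into world positions.

```bash
cat > h.py <<'E'
import numpy as np,cv2
def cloud(s):
    z=s["z_map"];H,W=z.shape;f=H/2/np.tan(np.radians(float(s["fov_y"]))/2)
    v,u=np.mgrid[:H,:W]
    p=np.stack([(u-s["cx"])*z/f,-(v-s["cy"])*z/f,-z,np.ones_like(z)],-1)
    P=p@np.asarray(s["extrinsics"]).T
    P=P[...,:3]; P[z==0]=np.nan
    return P
def rect(xy):
    c,wh,a=cv2.minAreaRect(xy.astype(np.float32)*1000)
    return np.round(c,1),np.round(wh,1),round(a,1)
E
python3 - <<'E'
from h import *
for n in("top","side"):
    s=dict(np.load(n+"0.npz"));P=cloud(s)
    if n=="top":
        print("table",[P[v,u].round(4).tolist() for u,v in((320,195),(250,225),(270,300),(350,250))])
    R={"sled":(320,160,360,190),"stick":(284,206,368,232),"lid":(286,158,310,178),"eraser":(284,184,306,200),"tube":(246,158,284,174),"box":(112,165,262,220)} if n=="top" else {"sled":(280,262,330,305),"stick":(218,236,262,310),"lid":(288,238,316,260),"eraser":(260,238,280,260),"tube":(285,214,302,238),"box":(226,122,278,226)}
    for k,(a,b,c,d) in R.items():
        Q=P[b:d,a:c].reshape(-1,3);Q=Q[(Q[:,2]>0.008)&(Q[:,2]<.2)]
        print(n,k,len(Q),*rect(Q[:,:2]),"zmax",Q[:,2].max().round(3),np.percentile(Q[:,2],[5,50,95]).round(3), Q.mean(0).round(4))
s=dict(np.load("top0.npz"))
im=s["image"][:,:,::-1]
cv2.imwrite("pics/topc.png",cv2.resize(im[150:235,110:380],None,fx=2.96,fy=2.96,interpolation=cv2.INTER_CUBIC))
E
```

```text
table [[0.4513, -0.224, -0.0025], [0.3596, -0.0178, -0.0017], [0.2151, -0.0509, 0.5699], [0.2911, -0.1331, 0.7323]]
top sled 470 [ 512.1 -280.7] [50.6 86.5] 19.9 zmax 0.035 [0.009 0.014 0.031] [ 0.5131 -0.2825  0.0173]
top stick 535 [ 377.7 -232.2] [ 30.2 219. ] 8.7 zmax 0.051 [0.022 0.028 0.049] [ 0.3801 -0.2368  0.0329]
top lid 49 [ 533.5 -157. ] [46.5 48.1] 1.1 zmax 0.021 [0.008 0.012 0.016] [ 0.535  -0.1562  0.0123]
top eraser 107 [ 458.5 -146.8] [20.9 44.9] 19.0 zmax 0.019 [0.009 0.013 0.016] [ 0.4583 -0.1465  0.0127]
top tube 155 [532.7 -65.2] [71.5 23.9] 86.7 zmax 0.027 [0.009 0.017 0.023] [ 0.531  -0.0638  0.0162]
top box 5387 [449.5 142.7] [149.5 391.6] 4.0 zmax 0.146 [0.027 0.116 0.14 ] [0.4375 0.1518 0.0869]
side sled 901 [ 513.9 -280.2] [52.6 88.6] 19.5 zmax 0.032 [0.01  0.017 0.03 ] [ 0.5157 -0.2838  0.0186]
side stick 876 [ 383.3 -229.7] [ 32.4 224.3] 10.6 zmax 0.05 [0.013 0.028 0.049] [ 0.3842 -0.2607  0.0316]
side lid 103 [ 535.3 -154.7] [50.9 46.6] 77.8 zmax 0.016 [0.009 0.012 0.015] [ 0.5351 -0.1559  0.0118]
side eraser 124 [ 460.  -145.9] [22.1 47.6] 17.0 zmax 0.017 [0.01  0.013 0.015] [ 0.4602 -0.148   0.0127]
side tube 121 [533.8 -59.8] [85.3 24.6] 83.6 zmax 0.025 [0.009 0.018 0.023] [ 0.5318 -0.0724  0.0169]
side box 4265 [470.1 214.7] [516.9 178.4] 86.3 zmax 0.144 [0.021 0.064 0.14 ] [0.4495 0.1618 0.0706]
```

View pics/topc.png

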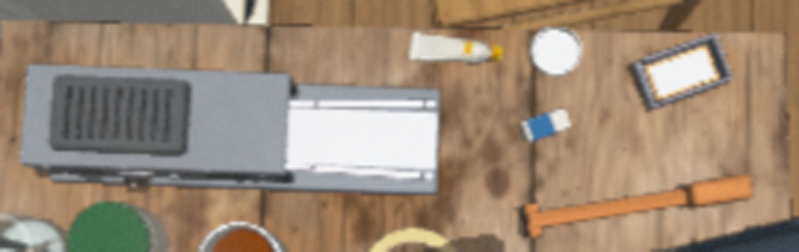

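The enlarged crop confirms the layout: tray to the right of the tunnel, stick handle at the right end. The sled's nose end still needs checking by height. Now I fit the box and refine the sled and stick directions.

Run:
```python
from h import *
for n,B in(("top",(112,165,262,220)),("side",(226,122,278,226))):
    s=dict(np.load(n+"0.npz"));P=cloud(s);a,b,c,d=B
    Q=P[b:d,a:c].reshape(-1,3);Q=Q[np.isfinite(Q[:,0])]
    for nm,l,h in(("tray",.022,.042),("roof",.108,.126),("all",.022,.15)):
        q=Q[(Q[:,2]>l)&(Q[:,2]<h)&(Q[:,1]<.36)&(Q[:,0]<.56)]
        if nm=="tray": q=q[q[:,1]<.07]
        print(n,nm,len(q),*rect(q[:,:2]),np.median(q[:,2]).round(4),q.min(0).round(3),q.max(0).round(3))
        # per-y-slice x extents
        if nm!="all":
            L=[]
            for y in np.arange(q[:,1].min()+.01,q[:,1].max()-.01,.02):
                w=q[abs(q[:,1]-y)<.01]
                if len(w)>10: L.append((round(y,3),*np.percentile(w[:,0],[1,99]).round(4)))
            print(L)
    for k,(a,b,c,d) in ({"sled":(320,160,360,190),"stick":(284,206,368,232)} if n=="top" else {"sled":(280,262,330,305),"stick":(218,236,262,310)}).items():
        q=P[b:d,a:c].reshape(-1,3);q=q[(q[:,2]>.008)&(q[:,2]<.1)]
        for y in np.arange(q[:,1].min()+.005,q[:,1].max(),.02 if k=="stick" else .012):
            w=q[abs(q[:,1]-y)<.006]; print(k,round(y,3),np.percentile(w[:,0],[2,98]).round(4),np.percentile(w[:,2],95).round(3))
```

```text
top tray 1355 [439.9  15.3] [110.1 104.7] 88.7 0.0303 [ 0.387 -0.04   0.023] [0.492 0.07  0.041]
[(np.float64(-0.03), np.float64(0.3869), np.float64(0.4884)), (np.float64(-0.01), np.float64(0.3891), np.float64(0.4884)), (np.float64(0.01), np.float64(0.3888), np.float64(0.4908)), (np.float64(0.03), np.float64(0.3887), np.float64(0.4905)), (np.float64(0.05), np.float64(0.3886), np.float64(0.49))]
top roof 1915 [444.1 216.8] [239.6  92.6] 88.7 0.1177 [0.396 0.096 0.108] [0.491 0.337 0.126]
[(np.float64(0.106), np.float64(0.3962), np.float64(0.485)), (np.float64(0.126), np.float64(0.3962), np.float64(0.4874)), (np.float64(0.146), np.float64(0.3964), np.float64(0.4872)), (np.float64(0.166), np.float64(0.3978), np.float64(0.4868)), (np.float64(0.186), np.float64(0.3977), np.float64(0.4895)), (np.float64(0.206), np.float64(0.398), np.float64(0.4898)), (np.float64(0.226), np.float64(0.3994), np.float64(0.4888)), (np.float64(0.246), np.float64(0.3995), np.float64(0.4888)), (np.float64(0.266), np.float64(0.3995), np.float64(0.4911)), (np.float64(0.286), np.float64(0.3996), np.float64(0.4905)),
[... 2141 characters left out ...]
.8 0.0654 [ 0.389 -0.041  0.022] [0.494 0.339 0.144]
sled -0.322 [0.5024 0.535 ] 0.03
sled -0.31 [0.4978 0.551 ] 0.031
sled -0.298 [0.4928 0.5471] 0.03
sled -0.286 [0.4883 0.5425] 0.03
sled -0.274 [0.485  0.5373] 0.03
sled -0.262 [0.4797 0.5325] 0.03
sled -0.25 [0.4781 0.529 ] 0.03
sled -0.238 [0.4948 0.5249] 0.027
stick -0.336 [0.3869 0.4086] 0.048
stick -0.316 [0.3832 0.4063] 0.05
stick -0.296 [0.3806 0.403 ] 0.049
stick -0.276 [0.3944 0.3944] 0.046
stick -0.256 [0.3779 0.3928] 0.028
stick -0.236 [0.3744 0.3892] 0.028
stick -0.216 [0.3707 0.3859] 0.029
stick -0.196 [0.3677 0.3828] 0.028
stick -0.176 [0.3646 0.381 ] 0.029
stick -0.156 [0.3612 0.3762] 0.029
stick -0.136 [0.3489 0.3812] 0.028
```

Box axis: yaw 88.7°, flap plane at y≈0.1095, centre line x≈0.4403+0.0227(y−0.015), tray z 30 ✓. Sled is at (0.513,−0.2805), yaw 109.6°, with the low end at +y ✓. Stick origin is (0.393,−0.310), yaw 99.3°. Moving above the sled.

Call:
drive_tool(plan=[[0.0374,-0.0163,0.006,0,0,0,1],[0.0374,-0.0163,0.006,0,0,0,1],[0.0374,-0.0163,0.006,0,0,0,1],[0.0374,-0.0163,0.006,0,0,0,1],[0.0374,-0.0163,0.006,0,0,0,1],[0.0374,-0.0163,0.006,0,0,0,1],[0.0374,-0.0163,0.006,0,0,0,1],[0.0374,-0.0163,0.006,0,0,0,1],[0.0374,-0.0163,0.006,0,0,0,1],[0,0,0,0,0,0,1]])

```text
t: 1.1
tcp_pos: [0.5148, -0.2761, 0.19]
tool_rot: [0.973, 0.229, -0.0, -0.002]
force: [-1.3, 0.2, 0.4]
finger_gap: 0.999
gripper_force: 0.0
```

Call:
drive_tool(plan=[[0,0,0,0,0,-8.34,1],[0,0,0,0,0,-8.34,1],[0,0,0,0,0,-8.34,1],[0,0,0,0,0,-8.34,1],[0,0,0,0,0,-8.34,1],[0,0,0,0,0,-8.34,1],[0,0,0,0,0,-8.34,1],[0,0,0,0,0,-8.34,1],[0,0,0,0,0,-8.34,1],[0,0,0,0,0,-8.34,1]])

```text
t: 2.1
tcp_pos: [0.5124, -0.2815, 0.1911]
tool_rot: [0.574, 0.819, -0.0, -0.0]
force: [-0.6, 0.0, 0.3]
finger_gap: 0.998
gripper_force: 0.0
```

Call:
drive_tool(plan=[[0,0,0,0,0,0,1],[0,0,0,0,0,0,1]])

```text
t: 2.3
tcp_pos: [0.5126, -0.2812, 0.1912]
tool_rot: [0.578, 0.816, -0.0, -0.0]
force: [0.3, -0.6, -0.5]
finger_gap: 1.002
gripper_force: 0.0
```

```bash
cat >> h.py <<'E'
from scipy.spatial.transform import Rotation as R
def go(st,x,y,z,yaw):
    r=R.from_quat(st["tool_rot"]); d=r.inv().apply(np.array([x,y,z])-st["tcp_pos"])
    t=R.from_matrix(np.array([[np.cos(np.radians(yaw)),np.sin(np.radians(yaw)),0],[np.sin(np.radians(yaw)),-np.cos(np.radians(yaw)),0],[0,0,-1]]))
    print("at",st["t"],st["tcp_pos"].round(4),"gap",round(st["finger_gap"],3),"F",st["force"].round(2),"-> shift",d.round(4),"turn",np.degrees((r.inv()*t).as_rotvec()).round(2))
def wcloud(m):
    st=m.sense();s=m.snapshot("wrist");T=np.eye(4);T[:3,:3]=R.from_quat(st["tool_rot"]).as_matrix();T[:3,3]=st["tcp_pos"]
    s["extrinsics"]=T@np.asarray(s["mount"]);return st,s,cloud(s)
E
python3 - <<'E'
from h import *
from station import manip
st,s,P=wcloud(manip)
go(st,.513,-.2805,.1,109.6)
cv2.imwrite("pics/w1.png",s["image"][:,:,::-1])
Q=P.reshape(-1,3);Q=Q[np.isfinite(Q[:,0])];print(np.median(Q[abs(Q[:,2])<.006][:,2]))
q=Q[(Q[:,2]>.012)&(Q[:,2]<.04)&(abs(Q[:,0]-.513)<.065)&(abs(Q[:,1]+.28)<.065)]
print(rect(q[:,:2]),np.percentile(q[:,2],[50,95]))
E
```

```text
at 2.3 [ 0.5126 -0.2812  0.1912] gap 1.002 F [ 0.25 -0.59 -0.47] -> shift [0.0005 0.0006 0.0912] turn [-0.02 -0.01 -0.24]
-0.0006751829506152496
(array([ 514.1, -278.4]), array([51. , 84.8]), 20.8) [0.02747472 0.02992775]
```

View pics/w1.png

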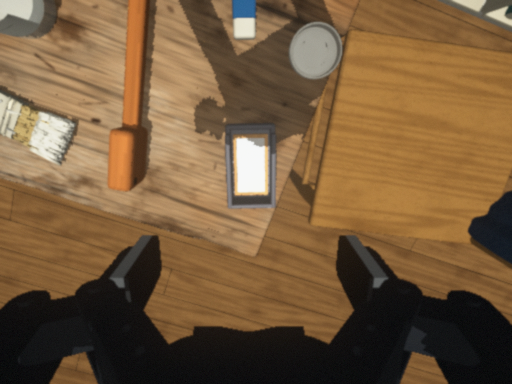

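The wrist view shows the sled square under the gripper at (250,165), measuring 51x85 as it should. I correct by about 2 mm, descend and grip.

Call:
drive_tool(plan=[[0.0017,0.0019,0.035,0,0,-0.7,1],[0,0,0.035,0,0,0,1],[0,0,0.035,0,0,0,1],[0,0,0.03,0,0,0,1],[0,0,0.02,0,0,0,1],[0,0,0.0142,0,0,0,1],[0,0,0,0,0,0,1],[0,0,0,0,0,0,-0.2],[0,0,0,0,0,0,-0.6],[0,0,0,0,0,0,-1]], newtons=35)

```text
t: 3.35
tcp_pos: [0.5151, -0.2792, 0.0237]
tool_rot: [0.572, 0.82, -0.0, 0.001]
force: [-0.6, 1.0, -0.6]
finger_gap: 0.576
gripper_force: 37.7
```

Call:
drive_tool(plan=[[0,0,0,0,0,0,-1],[0,0,0,0,0,0,-1],[0,0,0,0,0,0,-1],[0,0,0,0,0,0,-1]])

```text
t: 3.75
tcp_pos: [0.5151, -0.2792, 0.0236]
tool_rot: [0.572, 0.821, -0.0, 0.001]
force: [-0.0, 0.2, 6.8]
finger_gap: 0.575
gripper_force: 38.6
```

Call:
drive_tool(plan=[[0,0,-0.02,0,0,0,-1],[0,0,-0.04,0,0,0,-1],[0,0,-0.04,0,0,0,-1],[0,0,0,0,0,7,-1],[0,0,0,0,0,7,-1],[0,0,0,0,0,7,-1],[0,0,0,0,0,0,-1],[0,0,0,0,0,0,-1]])

```text
t: 4.55
tcp_pos: [0.5141, -0.2783, 0.122]
tool_rot: [0.711, 0.703, -0.0, -0.0]
force: [-0.6, -0.1, -1.1]
finger_gap: 0.576
gripper_force: 37.7
```

Run:
```python
from h import *
from station import manip
st,s,P=wcloud(manip)
go(st,.4401,.0045,.1236,88.7)
cv2.imwrite("pics/w2.png",s["image"][:,:,::-1])
```

```text
at 4.55 [ 0.5141 -0.2783  0.122 ] gap 0.576 F [-0.65 -0.11 -1.12] -> shift [ 0.2821 -0.0769 -0.0015] turn [-0.02 -0.01  0.71]
```

View pics/w2.png

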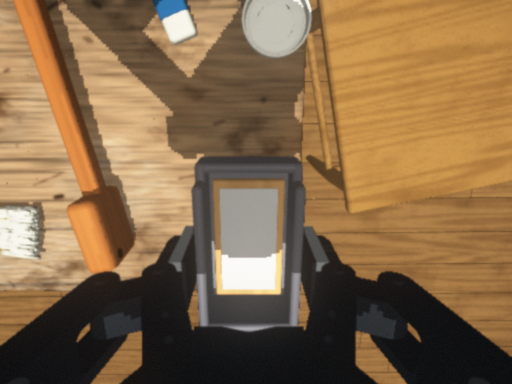

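The sled is held straight and level, nose up in the image at (250,165). Carrying it over the tray.

Call:
drive_tool(plan=[[0.02,-0.0057,0,0,0,0.7,-1],[0.0353,-0.0096,0,0,0,0,-1],[0.0353,-0.0096,0,0,0,0,-1],[0.0353,-0.0096,0,0,0,0,-1],[0.0353,-0.0096,0,0,0,0,-1],[0.0353,-0.0096,0,0,0,0,-1],[0.0353,-0.0096,0,0,0,0,-1],[0.0303,-0.0082,0,0,0,0,-1],[0.0203,-0.0055,0,0,0,0,-1],[0,0,0,0,0,0,-1]])

```text
t: 5.6
tcp_pos: [0.4423, 0.0081, 0.1221]
tool_rot: [0.714, 0.7, -0.001, -0.001]
force: [-0.9, -0.3, -0.7]
finger_gap: 0.577
gripper_force: 37.7
```

Run:
```python
from h import *
from station import manip
st,s,P=wcloud(manip)
go(st,.4401,.0045,.056,88.7)
cv2.imwrite("pics/w3.png",s["image"][:,:,::-1])
# tray/rail profile ahead of the sled in the wrist cloud, box frame
Q=P.reshape(-1,3);Q=Q[np.isfinite(Q[:,0])]
for y in (.06,.07,.08):
    w=Q[(abs(Q[:,1]-y)<.004)&(Q[:,2]>.02)&(Q[:,2]<.05)]
    b=np.arange(.38,.502,.004);i=np.digitize(w[:,0],b)
    print(y,len(w),w[:,0].min().round(4),w[:,0].max().round(4),[(round(b[k-1]*1e3),round(np.median(w[i==k,2])*1e3,1)) for k in np.unique(i) if k>0])
```

```text
at 5.6 [0.4423 0.0081 0.1221] gap 0.577 F [-0.95 -0.25 -0.75] -> shift [-0.0037 -0.002   0.0661] turn [-0.14 -0.05  0.16]
0.06 1579 0.3902 0.4939 [(388, np.float64(28.0)), (392, np.float64(29.2)), (396, np.float64(29.3)), (400, np.float64(29.5)), (404, np.float64(32.9)), (408, np.float64(35.3)), (412, np.float64(30.4)), (416, np.float64(29.6)), (420, np.float64(29.5)), (424, np.float64(29.5)), (428, np.float64(29.7)), (432, np.float64(29.5)), (436, np.float64(29.4)), (440, np.float64(29.5)), (444, np.float64(29.7)), (448, np.float64(29.6)), (452, np.float64(29.6)), (456, np.float64(29.7)), (460, np.float64(29.7)), (464, np.float64(29.5)), (468, np.float64(30.4)), (472, np.float64(35.3)), (476, np.float64(30.1)), (480, np.float64(29.4)), (484, np.float64(29.5)), (488, np.float64(29.3)), (492, np.float64(27.6))]
0.07 1649 0.3902 0.4941 [(388, np.float64(27.8)), (392, np.float64(29.2)), (396, np.float64(29.5)), (400, np.float64(29.4)), (404, np.float64(29.5)), (408, np.float64(35.4)), (412, np.float64(32.9)), (416, np.float64(29.5)), (420, np.float64(29.5)), (424, np.float64(29.5)), (42
[... 421 characters left out ...]

0.08 1705 0.3904 0.4943 [(388, np.float64(27.1)), (392, np.float64(29.0)), (396, np.float64(29.3)), (400, np.float64(29.3)), (404, np.float64(29.4)), (408, np.float64(35.7)), (412, np.float64(34.7)), (416, np.float64(29.8)), (420, np.float64(29.6)), (424, np.float64(29.6)), (428, np.float64(29.5)), (432, np.float64(29.6)), (436, np.float64(29.6)), (440, np.float64(29.4)), (444, np.float64(29.5)), (448, np.float64(29.5)), (452, np.float64(29.5)), (456, np.float64(29.2)), (460, np.float64(29.8)), (464, np.float64(29.7)), (468, np.float64(30.9)), (472, np.float64(36.0)), (476, np.float64(29.8)), (480, np.float64(29.3)), (484, np.float64(29.5)), (488, np.float64(29.5)), (492, np.float64(28.4))]
```

View pics/w3.png

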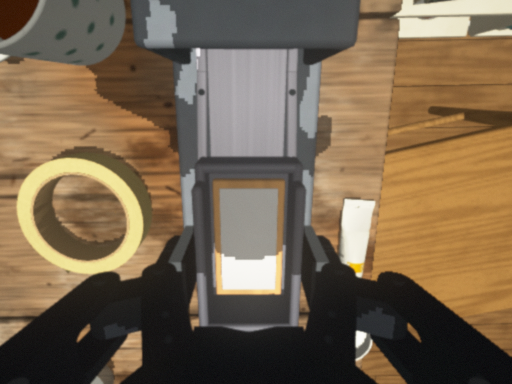

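The wrist view shows the sled aligned with the tray; the rails at columns 205 and 290 centre on the sled. The wrist cloud puts the centre line at x≈0.4406 here. Lowering now.

Call:
drive_tool(plan=[[-0.0037,-0.0015,0.02,0,0,0.16,-1],[0,0,0.02,0,0,0,-1],[0,0,0.015,0,0,0,-1],[0,0,0.007,0,0,0,-1],[0,0,0.003,0,0,0,-1],[0,0,0.0022,0,0,0,-1],[0,0,0,0,0,0,-1],[0,0,0,0,0,0,-1]])

```text
t: 6.45
tcp_pos: [0.4429, 0.0018, 0.0554]
tool_rot: [0.717, 0.697, 0.0, 0.0]
force: [-0.6, 0.0, -1.9]
finger_gap: 0.572
gripper_force: 37.7
```

Call:
drive_tool(plan=[[0,0,0,0,0,0,-1],[0,0,0,0,0,0,-1]])

```text
t: 6.65
tcp_pos: [0.4427, 0.002, 0.0553]
tool_rot: [0.717, 0.697, 0.0, 0.0]
force: [-0.4, 0.6, -1.5]
finger_gap: 0.576
gripper_force: 37.7
```

Run:
```python
from h import *
from station import manip
st,s,P=wcloud(manip)
go(st,.4406,.0045,.054,88.7)
Q=P.reshape(-1,3);Q=Q[np.isfinite(Q[:,0])]
w=Q[(Q[:,2]>.042)&(Q[:,2]<.066)&(abs(Q[:,1]-.042)<.012)&(abs(Q[:,0]-.442)<.04)]
print("sled nose",w.min(0).round(4),w.max(0).round(4))
for y in (.06,.08):
    w=Q[(abs(Q[:,1]-y)<.004)&(Q[:,2]>.033)&(Q[:,2]<.05)&(abs(Q[:,0]-.442)<.05)]
    l=w[w[:,0]<.442];r=w[w[:,0]>.442];print(y,np.percentile(l[:,0],[2,98]).round(4),np.percentile(r[:,0],[2,98]).round(4))
```

```text
at 6.65 [0.4427 0.002  0.0553] gap 0.576 F [-0.4   0.58 -1.5 ] -> shift [ 0.0024 -0.0022  0.0013] turn [ 0.05  0.01 -0.28]
sled nose [0.4187 0.03   0.042 ] [0.4688 0.046  0.0624]
0.06 [0.4068 0.4136] [0.4702 0.4769]
0.08 [0.4079 0.4147] [0.4699 0.4767]
```

Call:
drive_tool(plan=[[0.002,-0.002,0,0,0,-0.3,-1],[0,0,0.001,0,0,0,-1],[0,0,0.001,0,0,0,-1],[0,0,0,0,0,0,-1],[0,0,0,0,0,0,-1]])

```text
t: 7.2
tcp_pos: [0.4402, 0.0043, 0.0536]
tool_rot: [0.715, 0.699, 0.0, -0.0]
force: [-0.5, 1.6, 7.5]
finger_gap: 0.572
gripper_force: 38.8
```

Contact at z 0.0536, as predicted. Releasing.

Call:
drive_tool(plan=[[0,0,-0.0005,0,0,0,-0.3],[0,0,0,0,0,0,0.3],[0,0,0,0,0,0,0.6],[0,0,0,0,0,0,1],[0,0,0,0,0,0,1],[0,0,0,0,0,0,1],[0,0,-0.02,0,0,0,1],[0,0,-0.04,0,0,0,1],[0,0,-0.04,0,0,0,1],[0,0,0,0,0,0,1]])

```text
t: 8.2
tcp_pos: [0.4434, 0.0035, 0.1573]
tool_rot: [0.715, 0.699, 0.003, 0.004]
force: [0.1, -0.4, -0.1]
finger_gap: 1.003
gripper_force: 0.0
```

Run:
```python
from h import *
from station import manip
st,s,P=wcloud(manip)
go(st,.393,-.31,.154,99.3)
Q=P.reshape(-1,3);Q=Q[np.isfinite(Q[:,0])]
w=Q[(Q[:,2]>.041)&(Q[:,2]<.066)&(abs(Q[:,1]-.0)<.07)&(abs(Q[:,0]-.442)<.035)]
print("sled",rect(w[:,:2]),np.percentile(w[:,2],[50,95,99]))
w=Q[(Q[:,2]>.033)&(Q[:,2]<.04)&(abs(Q[:,1]-.065)<.02)&(abs(Q[:,0]-.442)<.05)];print("rails",w.min(0).round(4),w.max(0).round(4))
```

```text
at 8.2 [0.4434 0.0035 0.1573] gap 1.003 F [ 0.1  -0.42 -0.13] -> shift [-0.3145 -0.0435  0.0036] turn [  0.55   0.17 -10.57]
sled (array([440.5,   5.4]), array([84.5, 51. ]), 88.7) [0.04917323 0.05980358 0.06037267]
rails [0.4065 0.045  0.033 ] [0.4769 0.0846 0.04  ]
```

The sled sits at box x≈−104, on the centre line, aligned. On to the stick.

Call:
drive_tool(plan=[[-0.0345,-0.0045,0,0,0,0,1],[-0.035,-0.0048,0,0,0,0,1],[-0.035,-0.0048,0,0,0,0,1],[-0.035,-0.0048,0,0,0,0,1],[-0.035,-0.0048,0,0,0,0,1],[-0.035,-0.0048,0,0,0,0,1],[-0.035,-0.0048,0,0,0,0,1],[-0.035,-0.0048,0,0,0,0,1],[-0.025,-0.0034,0,0,0,-5.2,1],[-0.01,-0.0014,0,0,0,-5.2,1]])

```text
t: 9.25
tcp_pos: [0.3907, -0.3119, 0.1518]
tool_rot: [0.648, 0.761, -0.0, -0.001]
force: [1.2, 1.4, 0.8]
finger_gap: 1.001
gripper_force: 0.0
```

Call:
drive_tool(plan=[[0,0,0,0,0,0,1],[0,0,0,0,0,0,1]])

```text
t: 9.45
tcp_pos: [0.3907, -0.3084, 0.1521]
tool_rot: [0.65, 0.76, 0.0, -0.002]
force: [0.7, 0.3, 0.1]
finger_gap: 0.997
gripper_force: 0.0
```

Run:
```python
from h import *
from station import manip
st,s,P=wcloud(manip)
go(st,.393,-.31,.03,99.3)
Q=P.reshape(-1,3);Q=Q[np.isfinite(Q[:,0])]
w=Q[(Q[:,2]>.008)&(Q[:,2]<.06)&(Q[:,0]>.32)&(Q[:,0]<.43)&(Q[:,1]<-.08)&(Q[:,1]>-.36)]
h=w[w[:,2]>.036];print("handle",rect(h[:,:2]),np.percentile(h[:,2],[5,50,95]).round(4),"all",rect(w[:,:2]))
for y in np.arange(-.33,-.11,.02):
    k=w[abs(w[:,1]-y)<.005]
    if len(k): print(y.round(3),np.percentile(k[:,0],[2,98]).round(4),np.percentile(k[:,2],90).round(4))
```

```text
at 9.45 [ 0.3907 -0.3084  0.1521] gap 0.997 F [0.72 0.26 0.12] -> shift [-0.0023  0.0022  0.1221] turn [-0.09 -0.18 -0.33]
handle (array([ 394.3, -308.3]), array([24. , 58.2]), 9.5) [0.0422 0.0467 0.0482] all (array([ 355.1, -256.6]), array([ 91.3, 170.5]), 7.1)
-0.33 [0.3209 0.4094] 0.0479
-0.31 [0.3208 0.4062] 0.048
-0.29 [0.3797 0.4029] 0.0479
-0.27 [0.3805 0.3956] 0.0272
-0.25 [0.3767 0.3921] 0.0273
-0.23 [0.3738 0.3887] 0.0272
-0.21 [0.3698 0.3853] 0.0271
-0.19 [0.3668 0.3826] 0.027
-0.17 [0.3638 0.3795] 0.0273
```

Handle: 24x58 at (0.3943,−0.3083), yaw 99.5°, top at 48 mm ✓. Descend and grip firmly.

Call:
drive_tool(plan=[[0,0.0036,0.03,0,0,-0.5,1],[0,0,0.035,0,0,0,1],[0,0,0.03,0,0,0,1],[0,0,0.02,0,0,0,1],[0,0,0.013,0,0,0,1],[0,0,0,0,0,0,1],[0,0,0,0,0,0,0.2],[0,0,0,0,0,0,-0.3],[0,0,0,0,0,0,-1],[0,0,0,0,0,0,-1]], newtons=100)

```text
t: 10.5
tcp_pos: [0.3954, -0.3093, 0.0263]
tool_rot: [0.645, 0.764, -0.0, 0.001]
force: [-0.2, -0.3, 0.1]
finger_gap: 0.331
gripper_force: 0.0
```

Call:
drive_tool(plan=[[0,0,0,0,0,0,-1],[0,0,0,0,0,0,-1],[0,0,0,0,0,0,-1],[0,0,0,0,0,0,-1]])

```text
t: 10.9
tcp_pos: [0.3954, -0.3094, 0.0264]
tool_rot: [0.645, 0.764, -0.0, 0.001]
force: [-0.5, 0.4, 6.1]
finger_gap: 0.267
gripper_force: 98.1
```

Call:
drive_tool(plan=[[0,0,-0.01,0,0,0,-1],[0,0,-0.03,0,0,0,-1],[0,0,-0.035,0,0,0,-1],[0,0,0,0,0,3.6,-1],[0,0,0,0,0,3.6,-1],[0,0,0,0,0,3.6,-1],[0,0.01,0,0,0,0,-1],[0,0.015,0,0,0,0,-1],[0,0.013,0,0,0,0,-1],[0,0,0,0,0,0,-1]])

```text
t: 11.9
tcp_pos: [0.4354, -0.3104, 0.1007]
tool_rot: [0.714, 0.701, 0.0, 0.002]
force: [-0.5, -0.7, -1.1]
finger_gap: 0.27
gripper_force: 98.0
```

```bash
cat > stk.py <<'E'
from h import *
from station import manip
st,s,P=wcloud(manip)
go(st,.435,-.245,.0594,88.7)
t=st["tcp_pos"]
def an(P,n):
    Q=P.reshape(-1,3);Q=Q[np.isfinite(Q[:,0])]
    w=Q[(Q[:,2]>t[2]-.018)&(Q[:,2]<t[2]+.03)&(abs(Q[:,0]-t[0])<.035)&(Q[:,1]>t[1]+.04)&(Q[:,1]<t[1]+.21)]
    for d in (.06,.09,.12,.15,.18):
        k=w[abs(w[:,1]-t[1]-d)<.008]
        if len(k)>4: print(n,d,len(k),"x",np.percentile(k[:,0],[3,97]).round(4),"ztop",np.percentile(k[:,2],[50,90]).round(4))
    print("ymax",w[:,1].max() if len(w) else 0)
an(P,"wrist")
for n in("top","side"): s=manip.snapshot(n);an(cloud(s),n);cv2.imwrite(f"pics/{n}_{st['t']:.1f}.png",s["image"][:,:,::-1])
E
python3 stk.py
```

```text
at 11.9 [ 0.4354 -0.3104  0.1007] gap 0.27 F [-0.48 -0.69 -1.09] -> shift [ 0.0655 -0.0017  0.0412] turn [0.13 0.12 0.24]
wrist 0.06 1419 x [0.4289 0.4438] ztop [0.1004 0.1013]
wrist 0.09 1757 x [0.4295 0.4444] ztop [0.1004 0.1014]
ymax -0.20295658281230508
ymax 0
side 0.06 13 x [0.4344 0.4421] ztop [0.1005 0.1014]
ymax -0.2359108821217567
```

The stick is level and parallel to the box axis. Align it with the centre line, lower it, then approach.

Call:
drive_tool(plan=[[0.02,-0.0018,0,0,0,0.24,-1],[0.025,0,0,0,0,0,-1],[0.015,0,0,0,0,0,-1],[0.0055,0,0.01,0,0,0,-1],[0,0,0.015,0,0,0,-1],[0,0,0.01,0,0,0,-1],[0,0,0.0055,0,0,0,-1],[0,0,0,0,0,0,-1],[0,0,0,0,0,0,-1]])

```text
t: 12.95
tcp_pos: [0.4329, -0.2447, 0.0598]
tool_rot: [0.716, 0.698, -0.0, 0.0]
force: [0.4, -0.1, -1.4]
finger_gap: 0.265
gripper_force: 98.0
```

```bash
python3 stk.py
```

```text
at 12.95 [ 0.4329 -0.2447  0.0598] gap 0.265 F [ 0.38 -0.06 -1.44] -> shift [-0.0003  0.0021  0.0004] turn [ 0.    0.   -0.15]
wrist 0.06 1422 x [0.4268 0.4417] ztop [0.0596 0.0604]
wrist 0.09 1750 x [0.4276 0.4426] ztop [0.0596 0.0605]
ymax -0.13721267067659998
top 0.06 13 x [0.4256 0.4332] ztop [0.0596 0.0625]
ymax -0.1797537033395725
side 0.06 16 x [0.4326 0.4417] ztop [0.0611 0.0629]
ymax -0.17203544589205033
```

Call:
drive_tool(plan=[[0.006,0.002,0,0,0,-0.1,-1],[0.005,0,0,0,0,0,-1],[0.002,0,0,0,0,0,-1],[0.002,0,0,0,0,0,-1],[0.002,0,0,0,0,0,-1],[0.002,0,0,0,0,0,-1],[0.002,0,0,0,0,0,-1],[0.002,0,0,0,0,0,-1],[0.002,0,0,0,0,0,-1],[0.002,0,0,0,0,0,-1]])

```text
t: 14.1
tcp_pos: [0.4355, -0.2173, 0.0599]
tool_rot: [0.715, 0.699, 0.0, 0.0]
force: [0.2, -0.9, -0.9]
finger_gap: 0.27
gripper_force: 98.0
```

```bash
cat > chk.py <<'E'
from h import *
from station import manip
st=manip.sense();y=st["tcp_pos"][1];go(st,.4406+.0227*(y-.0045),y,.0598,88.7)
E
python3 chk.py
```

```text
at 14.1 [ 0.4355 -0.2173  0.0599] gap 0.27 F [ 0.23 -0.87 -0.88] -> shift [0.     0.     0.0001] turn [ 0.01  0.01 -0.04]
```

Call:
drive_tool(plan=[[0.004,0,0,0,0,0,-1],[0.006,0,0,0,0,0,-1],[0.006,0,0,0,0,0,-1],[0.006,0,0,0,0,0,-1],[0.006,0,0,0,0,0,-1],[0.006,0,0,0,0,0,-1],[0.006,0,0,0,0,0,-1],[0.006,0,0,0,0,0,-1],[0.006,0,0,0,0,0,-1],[0.006,0,0,0,0,0,-1]])

```text
t: 15.1
tcp_pos: [0.4368, -0.1588, 0.0599]
tool_rot: [0.715, 0.699, 0.0, 0.0]
force: [0.4, -0.9, -0.7]
finger_gap: 0.266
gripper_force: 98.0
```

```bash
python3 chk.py
```

```text
at 15.1 [ 0.4368 -0.1588  0.0599] gap 0.266 F [ 0.41 -0.92 -0.72] -> shift [0.     0.0001 0.0001] turn [ 0.    0.   -0.03]
```

Call:
drive_tool(plan=[[0.006,0,0,0,0,0,-1],[0.006,0,0,0,0,0,-1],[0.006,0,0,0,0,0,-1],[0.006,0,0,0,0,0,-1],[0.006,0,0,0,0,0,-1],[0.006,0,0,0,0,0,-1],[0.006,0,0,0,0,0,-1],[0.006,0,0,0,0,0,-1],[0.006,0,0,0,0,0,-1],[0.006,0,0,0,0,0,-1]])

```text
t: 16.1
tcp_pos: [0.4382, -0.0988, 0.0599]
tool_rot: [0.715, 0.699, -0.0, -0.0]
force: [0.3, -1.5, -0.7]
finger_gap: 0.272
gripper_force: 98.0
```

Call:
drive_tool(plan=[[0.006,0,0,0,0,0,-1],[0.006,0,0,0,0,0,-1],[0.006,0,0,0,0,0,-1],[0.006,0,0,0,0,0,-1],[0.006,0,0,0,0,0,-1],[0.006,0,0,0,0,0,-1],[0.006,0,0,0,0,0,-1],[0.006,0,0,0,0,0,-1],[0.006,0,0,0,0,0,-1],[0.006,0,0,0,0,0,-1]])

```text
t: 17.1
tcp_pos: [0.4395, -0.0388, 0.0599]
tool_rot: [0.715, 0.699, -0.0, -0.0]
force: [0.6, -1.9, -1.0]
finger_gap: 0.266
gripper_force: 98.0
```

```bash
python3 chk.py
```

```text
at 17.1 [ 0.4395 -0.0388  0.0599] gap 0.266 F [ 0.56 -1.87 -1.01] -> shift [0.     0.0001 0.0001] turn [-0.   -0.   -0.03]
```

Call:
drive_tool(plan=[[0.003,0,0,0,0,0,-1],[0.002,0,0,0,0,0,-1],[0.002,0,0,0,0,0,-1],[0.002,0,0,0,0,0,-1],[0.002,0,0,0,0,0,-1],[0.002,0,0,0,0,0,-1],[0.002,0,0,0,0,0,-1],[0.002,0,0,0,0,0,-1]])

```text
t: 17.9
tcp_pos: [0.44, -0.0222, 0.0599]
tool_rot: [0.715, 0.699, -0.0, -0.0]
force: [-0.1, -1.5, -0.8]
finger_gap: 0.269
gripper_force: 97.9
```

Call:
drive_tool(plan=[[0.001,0,0,0,0,0,-1],[0.001,0,0,0,0,0,-1],[0.001,0,0,0,0,0,-1]])

```text
t: 18.2
tcp_pos: [0.44, -0.0192, 0.0599]
tool_rot: [0.715, 0.699, -0.0, -0.0]
force: [0.2, -0.8, -1.1]
finger_gap: 0.268
gripper_force: 97.9
```

Call:
drive_tool(plan=[[0.001,0,0,0,0,0,-1],[0.001,0,0,0,0,0,-1],[0.001,0,0,0,0,0,-1]])

```text
t: 18.5
tcp_pos: [0.4401, -0.0163, 0.0599]
tool_rot: [0.715, 0.699, -0.0, -0.0]
force: [0.2, -2.2, -1.0]
finger_gap: 0.27
gripper_force: 97.9
```

Call:
drive_tool(plan=[[0.001,0,0,0,0,0,-1],[0.001,0,0,0,0,0,-1]])

```text
t: 18.7
tcp_pos: [0.4401, -0.0143, 0.0599]
tool_rot: [0.715, 0.699, -0.0, -0.0]
force: [0.2, -0.5, -0.6]
finger_gap: 0.269
gripper_force: 97.9
```

Call:
drive_tool(plan=[[0.001,0,0,0,0,0,-1],[0.001,0,0,0,0,0,-1],[0.001,0,0,0,0,0,-1]])

```text
t: 19.0
tcp_pos: [0.4402, -0.0112, 0.0599]
tool_rot: [0.715, 0.699, 0.0, -0.0]
force: [0.4, -0.9, -1.0]
finger_gap: 0.263
gripper_force: 97.9
```

Call:
drive_tool(plan=[[0.001,0,0,0,0,0,-1],[0.001,0,0,0,0,0,-1],[0.001,0,0,0,0,0,-1]])

```text
t: 19.3
tcp_pos: [0.4403, -0.0082, 0.0599]
tool_rot: [0.715, 0.699, -0.0, -0.0]
force: [0.1, -1.7, -1.8]
finger_gap: 0.27
gripper_force: 97.9
```

Call:
drive_tool(plan=[[0.001,0,0,0,0,0,-1],[0.001,0,0,0,0,0,-1],[0.001,0,0,0,0,0,-1]])

```text
t: 19.6
tcp_pos: [0.4404, -0.0053, 0.0599]
tool_rot: [0.715, 0.699, -0.0, -0.0]
force: [-0.1, -1.2, -0.9]
finger_gap: 0.267
gripper_force: 97.9
```

Call:
drive_tool(plan=[[0.001,0,0,0,0,0,-1],[0.001,0,0,0,0,0,-1],[0.001,0,0,0,0,0,-1]])

```text
t: 19.9
tcp_pos: [0.4404, -0.0023, 0.0599]
tool_rot: [0.715, 0.699, 0.0, -0.0]
force: [-0.5, -0.5, -1.5]
finger_gap: 0.267
gripper_force: 97.9
```

Call:
drive_tool(plan=[[0.001,0,0,0,0,0,-1],[0.001,0,0,0,0,0,-1],[0.001,0,0,0,0,0,-1]])

```text
t: 20.2
tcp_pos: [0.4405, 0.0008, 0.0599]
tool_rot: [0.715, 0.699, -0.0, -0.0]
force: [-0.9, -0.9, -0.4]
finger_gap: 0.271
gripper_force: 97.9
```

Call:
drive_tool(plan=[[0.001,0,0,0,0,0,-1],[0.001,0,0,0,0,0,-1],[0.001,0,0,0,0,0,-1]])

```text
t: 20.5
tcp_pos: [0.4406, 0.0037, 0.0599]
tool_rot: [0.715, 0.699, -0.0, 0.0]
force: [0.4, -0.6, -0.5]
finger_gap: 0.267
gripper_force: 97.9
```

Call:
drive_tool(plan=[[0.001,0,0,0,0,0,-1],[0.001,0,0,0,0,0,-1],[0.001,0,0,0,0,0,-1]])

```text
t: 20.8
tcp_pos: [0.441, 0.0062, 0.06]
tool_rot: [0.715, 0.699, -0.0, 0.001]
force: [0.7, -6.4, -0.9]
finger_gap: 0.268
gripper_force: 97.9
```

Buffer felt. Settle, then small steps.

Call:
drive_tool(plan=[[0,0,0,0,0,0,-1]])

```text
t: 20.9
tcp_pos: [0.441, 0.0063, 0.06]
tool_rot: [0.715, 0.699, -0.0, 0.0]
force: [-0.2, -4.5, -1.0]
finger_gap: 0.269
gripper_force: 97.9
```

Call:
drive_tool(plan=[[0,0,0,0,0,0,-1]])

```text
t: 21.0
tcp_pos: [0.4409, 0.0063, 0.06]
tool_rot: [0.715, 0.699, -0.0, 0.0]
force: [-0.3, -5.1, -0.5]
finger_gap: 0.269
gripper_force: 97.9
```

Call:
drive_tool(plan=[[0.0007,0,0,0,0,0,-1],[0.0007,0,0,0,0,0,-1],[0,0,0,0,0,0,-1]])

```text
t: 21.3
tcp_pos: [0.4411, 0.0073, 0.06]
tool_rot: [0.715, 0.699, -0.0, 0.001]
force: [-0.7, -7.1, 0.7]
finger_gap: 0.268
gripper_force: 98.0
```

Call:
drive_tool(plan=[[0,0,0,0,0,0,-1]])

```text
t: 21.4
tcp_pos: [0.4411, 0.0073, 0.06]
tool_rot: [0.715, 0.699, -0.0, 0.001]
force: [-0.4, -7.7, 0.1]
finger_gap: 0.265
gripper_force: 98.0
```

Call:
drive_tool(plan=[[0.0007,0,0,0,0,0,-1],[0.0007,0,0,0,0,0,-1],[0,0,0,0,0,0,-1]])

```text
t: 21.7
tcp_pos: [0.4414, 0.0083, 0.0601]
tool_rot: [0.715, 0.699, -0.0, 0.001]
force: [0.1, -9.4, -0.2]
finger_gap: 0.27
gripper_force: 98.0
```

Call:
drive_tool(plan=[[0,0,0,0,0,0,-1],[0,0,0,0,0,0,-1]])

```text
t: 21.9
tcp_pos: [0.4414, 0.0083, 0.0601]
tool_rot: [0.715, 0.699, -0.0, 0.001]
force: [-0.7, -9.9, 0.4]
finger_gap: 0.272
gripper_force: 98.0
```

Call:
drive_tool(plan=[[0,0,0,0,0,0,-1],[0,0,0,0,0,0,-1]])

```text
t: 22.1
tcp_pos: [0.4413, 0.0083, 0.0601]
tool_rot: [0.715, 0.699, -0.0, 0.001]
force: [-0.6, -8.8, -0.3]
finger_gap: 0.268
gripper_force: 98.0
```

```bash
python3 chk.py
```

```text
at 22.1 [0.4413 0.0083 0.0601] gap 0.268 F [-0.57 -8.84 -0.29] -> shift [-0.     -0.0007  0.0003] turn [0.07 0.09 0.05]
```

About 9.5 N held for over 0.5 s. The sled is at box x≈0.132. Withdraw gently, then faster.

Call:
drive_tool(plan=[[0,0,0,0,0,0,-1],[-0.001,0,0,0,0,0,-1],[-0.001,0,0,0,0,0,-1],[-0.001,0,0,0,0,0,-1],[-0.001,0,0,0,0,0,-1],[-0.001,0,0,0,0,0,-1],[-0.001,0,0,0,0,0,-1],[-0.001,0,0,0,0,0,-1],[-0.003,0,0,0,0,0,-1],[-0.006,0,0,0,0,0,-1]])

```text
t: 23.1
tcp_pos: [0.4401, -0.0064, 0.0599]
tool_rot: [0.715, 0.699, -0.0, -0.0]
force: [0.3, 0.8, -1.2]
finger_gap: 0.271
gripper_force: 97.9
```

Call:
drive_tool(plan=[[-0.01,0,0,0,0,0,-1],[-0.01,0,0,0,0,0,-1],[-0.01,0,0,0,0,0,-1],[-0.01,0,0,0,0,0,-1],[-0.01,0,0,0,0,0,-1],[-0.01,0,0,0,0,0,-1],[-0.01,0,0,0,0,0,-1],[-0.01,0,0,0,0,0,-1],[-0.01,0,0,0,0,0,-1],[-0.01,0,0,0,0,0,-1]])

```text
t: 24.1
tcp_pos: [0.438, -0.1073, 0.0599]
tool_rot: [0.715, 0.699, 0.0, -0.0]
force: [-0.1, 1.1, -1.1]
finger_gap: 0.265
gripper_force: 98.0
```

Call:
drive_tool(plan=[[-0.01,0,0,0,0,0,-1],[-0.01,0,0,0,0,0,-1],[-0.01,0,0,0,0,0,-1],[-0.015,0,0,0,0,0,-1],[-0.018,0,0,0,0,0,-1],[-0.018,0,0,0,0,0,-1],[-0.018,0,0,0,0,0,-1],[-0.018,0,0,0,0,0,-1],[-0.018,0,0,0,0,0,-1],[-0.01,0,0,0,0,0,-1]])

```text
t: 25.1
tcp_pos: [0.435, -0.2538, 0.06]
tool_rot: [0.716, 0.698, -0.0, 0.001]
force: [-0.6, -0.6, -0.5]
finger_gap: 0.269
gripper_force: 98.0
```

```bash
python3 chk.py
python3 - <<'E'
from h import *
from station import manip
st=manip.sense();go(st,.395,-.309,.1,99.3)
E
```

```text
at 25.1 [ 0.435  -0.2538  0.06  ] gap 0.269 F [-0.61 -0.56 -0.51] -> shift [-0.     -0.0003  0.0002] turn [ 0.07  0.07 -0.1 ]
at 25.1 [ 0.435  -0.2538  0.06  ] gap 0.269 F [-0.61 -0.56 -0.51] -> shift [-0.0562 -0.0386 -0.04  ] turn [  0.06   0.07 -10.7 ]
```

Call:
drive_tool(plan=[[-0.015,0,-0.005,0,0,0,-1],[-0.02,0,-0.005,0,0,0,-1],[-0.016,0,0,0,0,0,-1],[-0.0052,-0.01,0,0,0,0,-1],[0,-0.015,0,0,0,0,-1],[0,-0.0136,0,0,0,0,-1],[0,0,0,0,0,-5,-1],[0,0,0,0,0,-5.7,-1],[0,0,0,0,0,0,-1],[0,0,0,0,0,0,-1]])

```text
t: 26.1
tcp_pos: [0.3942, -0.3062, 0.0698]
tool_rot: [0.648, 0.762, 0.0, -0.001]
force: [0.5, -0.3, -1.5]
finger_gap: 0.271
gripper_force: 98.0
```

Run:
```python
from h import *
from station import manip
st=manip.sense();go(st,.395,-.309,.0267,99.3)
```

```text
at 26.1 [ 0.3942 -0.3062  0.0698] gap 0.271 F [ 0.52 -0.35 -1.51] -> shift [-0.0029  0.0004  0.0431] turn [-0.03 -0.06 -0.04]
```

Call:
drive_tool(plan=[[0,0,0.015,0,0,0,-1],[0,0,0.013,0,0,0,-1],[0,0,0.007,0,0,0,-1],[0,0,0.003,0,0,0,-1],[0,0,0.0025,0,0,0,-1],[0,0,0.0015,0,0,0,-1],[0,0,0,0,0,0,-1],[0,0,0,0,0,0,-1]])

```text
t: 26.9
tcp_pos: [0.3949, -0.3069, 0.0282]
tool_rot: [0.647, 0.763, -0.0, 0.0]
force: [-0.0, 0.0, -1.5]
finger_gap: 0.27
gripper_force: 98.0
```

Call:
drive_tool(plan=[[0,0,0.0008,0,0,0,-1],[0,0,0.0008,0,0,0,-1],[0,0,0.0003,0,0,0,-1],[0,0,0,0,0,0,-1]])

```text
t: 27.3
tcp_pos: [0.3949, -0.3069, 0.0264]
tool_rot: [0.647, 0.763, -0.0, 0.0]
force: [-0.3, 0.7, 4.6]
finger_gap: 0.266
gripper_force: 98.9
```

Contact with the table. Open and rise straight up.

Call:
drive_tool(plan=[[0,0,0,0,0,0,-0.3],[0,0,0,0,0,0,0.3],[0,0,0,0,0,0,1],[0,0,0,0,0,0,1],[0,0,0,0,0,0,1],[0,0,0,0,0,0,1],[0,0,-0.02,0,0,0,1],[0,0,-0.04,0,0,0,1],[0,0,-0.04,0,0,0,1],[0,0,-0.04,0,0,0,1]])

```text
t: 28.3
tcp_pos: [0.3944, -0.3064, 0.1672]
tool_rot: [0.647, 0.762, 0.0, -0.001]
force: [0.8, -0.1, 0.2]
finger_gap: 1.003
gripper_force: 0.0
```

Call:
drive_tool(plan=[[0,0,0,0,0,0,1],[0,0,0,0,0,0,1],[0,0,0,0,0,0,1]])

```text
t: 28.6
tcp_pos: [0.3941, -0.306, 0.165]
tool_rot: [0.647, 0.762, 0.0, -0.001]
force: [0.4, 0.3, -0.1]
finger_gap: 0.999
gripper_force: 0.0
```

Run:
```python
from h import *
from station import manip
st,s,P=wcloud(manip);go(st,.395,-.309,.16,99.3)
Q=P.reshape(-1,3);w=Q[(Q[:,2]>.008)&(Q[:,2]<.06)&(Q[:,0]>.345)&(Q[:,0]<.43)&(Q[:,1]<-.16)&(Q[:,1]>-.36)]
h=w[w[:,2]>.036];print(rect(h[:,:2]),np.percentile(h[:,2],[50,95]));sh=w[(w[:,2]>.02)&(w[:,2]<.036)&(w[:,1]>-.26)];print(np.median(sh[:,2]))
a=manip.snapshot("top")["image"];b=manip.snapshot("side")["image"]
im=np.hstack([cv2.resize(a[150:240,110:380],(540,180)),cv2.resize(b[110:310,210:340],(260,400))[:180]]) if 0 else b[100:310,200:345]
cv2.imwrite("pics/fin.png",cv2.resize(im,None,fx=2.8,fy=2.8)[:,:,::-1])
P=cloud(manip.snapshot("top"));
for k,(a,b,c,d) in {"lid":(286,158,310,178),"eraser":(284,184,306,200),"tube":(246,158,284,174)}.items():
    q=P[b:d,a:c].reshape(-1,3);q=q[(q[:,2]>.008)&(q[:,2]<.2)];print(k,len(q),*rect(q[:,:2]))
```

```text
at 28.6 [ 0.3941 -0.306   0.165 ] gap 0.999 F [ 0.35  0.27 -0.14] -> shift [-0.0032  0.0004  0.005 ] turn [-0.07 -0.12  0.07]
(array([ 394.8, -305.5]), array([24.6, 58.2]), 9.7) [0.04675097 0.04825186]
0.02615463038013449
lid 0 [0. 0.] [0. 0.] 0.0
eraser 0 [0. 0.] [0. 0.] 0.0
tube 47 [531.3 -37.3] [16.9 48.8] 35.0
```

View pics/fin.png

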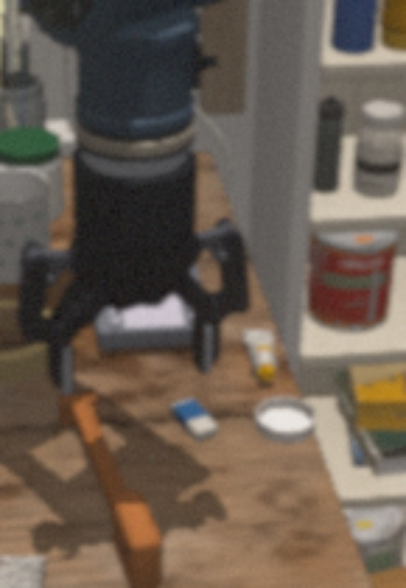

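The picture shows the stick flat on the table, the tray empty, and the tube (262,355), eraser (195,418) and lid (285,418) in place. The arm hides the flap, so I move it aside and check.

Call:
drive_tool(plan=[[0,0,-0.03,0,0,0,1],[-0.03,0,-0.03,0,0,0,1],[-0.03,-0.01,-0.03,0,0,0,1],[-0.03,-0.01,0,0,0,0,1],[-0.03,-0.01,0,0,0,0,1],[-0.03,-0.01,0,0,0,0,1],[-0.03,-0.01,0,0,0,0,1],[-0.03,-0.01,0,0,0,0,1],[0,0,0,0,0,0,1],[0,0,0,0,0,0,1]])

```text
t: 29.8
tcp_pos: [0.3692, -0.5236, 0.2544]
tool_rot: [0.647, 0.762, 0.001, -0.001]
force: [-0.3, 0.3, -0.3]
finger_gap: 0.998
gripper_force: 0.0
```

Run:
```python
from h import *
from station import manip
s=manip.snapshot("side");P=cloud(s)
cv2.imwrite("pics/fin2.png",cv2.resize(s["image"][110:310,200:345],None,fx=2.9,fy=2.9)[:,:,::-1])
Q=P[110:240,210:300].reshape(-1,3)
w=Q[(abs(Q[:,0]-.443)<.03)&(Q[:,2]>.036)&(Q[:,2]<.09)&(Q[:,1]>.07)&(Q[:,1]<.3)]
for z in np.arange(.04,.09,.01): k=w[abs(w[:,2]-z)<.005];print(round(z,3),len(k),np.median(k[:,1]).round(4) if len(k) else None)
for k,(a,b,c,d) in {"sled":(280,262,330,305),"lid":(288,238,316,260),"eraser":(260,238,280,260),"tube":(285,214,302,238)}.items():
    q=P[b:d,a:c].reshape(-1,3);q=q[(q[:,2]>.008)&(q[:,2]<.2)]
    print(k,len(q),*(rect(q[:,:2]) if len(q)>3 else ()))
print(manip.sense()["qd"].round(3),manip.sense()["t"])
```

```text
0.04 0 None
0.05 0 None
0.06 0 None
0.07 0 None
0.08 0 None
sled 0
lid 106 [ 535.3 -154.6] [51.8 46.5] 77.6
eraser 113 [ 460.2 -144.9] [22.8 47. ] 18.8
tube 1
[ 0.017 -0.017  0.014 -0.002  0.001 -0.002] 29.85
```

View pics/fin2.png

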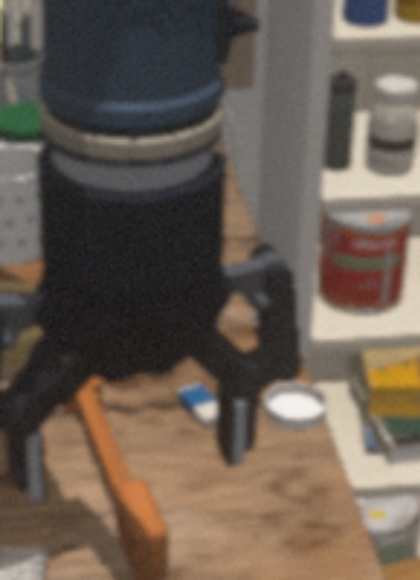

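Lid and eraser have not moved, but the hand still blocks the view of the tube and flap; shift it towards the start pose.

Call:
drive_tool(plan=[[-0.005,-0.03,0,0,0,0,1],[-0.005,-0.03,0,0,0,0,1],[-0.005,-0.03,0,0,0,0,1],[-0.005,-0.03,0,0,0,0,1],[0,-0.02,0,0,0,0,1],[0,0,0,0,0,0,1],[0,0,0,0,0,0,1],[0,0,0,0,0,0,1]])

```text
t: 30.65
tcp_pos: [0.2362, -0.5653, 0.256]
tool_rot: [0.646, 0.763, 0.0, -0.0]
force: [-0.1, -0.5, -0.1]
finger_gap: 1.0
gripper_force: 0.0
```

Run:
```python
from h import *
from station import manip
for nm,P in(("now",cloud(manip.snapshot("side"))),("start",cloud(dict(np.load("side0.npz"))))):
    Q=P[110:240,210:300].reshape(-1,3)
    w=Q[(abs(Q[:,0]-.443)<.03)&(Q[:,2]>.036)&(Q[:,2]<.09)&(Q[:,1]>.07)&(Q[:,1]<.35)]
    print(nm,[(round(z,3),len(k),np.median(k[:,1]).round(4)) for z in np.arange(.04,.09,.01) for k in [w[abs(w[:,2]-z)<.005]] if len(k)])
    for k,(a,b,c,d) in {"eraser":(260,238,280,260),"tube":(285,214,302,238)}.items():
        q=P[b:d,a:c].reshape(-1,3);q=q[(q[:,2]>.008)&(q[:,2]<.2)]
        print(k,len(q),*(rect(q[:,:2]) if len(q)>3 else ()))
st=manip.sense();print(st["tcp_pos"],abs(st["qd"]).max(),st["t"])
```

```text
now [(np.float64(0.04), 66, np.float64(0.1105)), (np.float64(0.05), 73, np.float64(0.111)), (np.float64(0.06), 70, np.float64(0.1113)), (np.float64(0.07), 70, np.float64(0.112)), (np.float64(0.08), 68, np.float64(0.1112))]
eraser 129 [ 460.8 -146.3] [22.1 46.8] 18.6
tube 125 [535.3 -65.4] [76. 25.] 87.7
start [(np.float64(0.04), 70, np.float64(0.1113)), (np.float64(0.05), 70, np.float64(0.111)), (np.float64(0.06), 71, np.float64(0.1122)), (np.float64(0.07), 66, np.float64(0.112)), (np.float64(0.08), 67, np.float64(0.111))]
eraser 124 [ 460.  -145.9] [22.1 47.6] 17.0
tube 121 [533.8 -59.8] [85.3 24.6] 83.6
[ 0.23628613 -0.56544773  0.25599494] 0.0052511009478567695 30.7
```

The flap hangs shut, with the same plane as at the start. The bystanders are in place and the stick lies flat. Handing in.

```bash
python3 -c "
from station import manip
print(manip.sign_off())"
```

```text
the job is handed in; nothing more can be done
None
```

I handed the job in at about 31 s: the sled was pressed onto the buffer at about 9.5 N (highest wrist reading 9.9 N) and should rest about 130 mm past the flap, worked out from the stick position; the flap is shut, the stick lies flat on the table, and the paint tube, eraser and jar lid are where they were.

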